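Clamp a circuit board in the soldering fixture by feel

ROBOT

A 6-joint arm with a two-finger parallel gripper is mounted at the origin on a cart in front of the work surface, level with it; the furniture and walls round the work are solid. World frame = base frame: x ahead of the robot, y to its left, z up, the work surface at z = 0. Lengths are in mm, angles in rad, forces in N, time in s.
With the tool pointing down it reaches from about 350 to 875 mm from the base axis. Payload 4.2 kg.
Tool frame: the origin (TCP) lies between the finger pads; the fingertips stand 25 mm ahead of it and the grasp point (between the pads) lies 6 mm ahead of it; z points along the fingers, y is the line along which they close (so a half turn about z gives the same grasp; the last joint's range is limited). The gripper opens to 85 mm and grips with 20 to 120 N. Pads are 22 mm wide; open, the fingers measure 114 mm over their backs; the gripper's body (76 mm by 85 mm) begins 54 mm behind the grasp point. The pads swing forward as they close: fully open they stand 13 mm farther back than shut.
Start: joints at [-1.048, 0.385, 0.008, 0, -1.194, -0.259], TCP at [162.986, -603.353, 256.312] pointing down, gripper open.
Joint ranges: [-3.14, 3.14], [-1.21, 2.06], [-1.07, 1.41], [-3.16, 2.05], [-2.99, -0.16], [-3.1, 3.1]. Speed limits (rad/s): [2.79, 2.79, 3.14, 3.14, 3.14, 3.14].

INTERFACE

Orientations are given as a unit quaternion [x, y, z, w].
In Python, from bench import read_state, imaging, workorder, nets gives the robot as it stands.
- The arm moves only by the tool apply_moves, never from a script. Its argument "rows" is a list of rows, each an object with "hand": the opening, from -1 (shut) to 1 (fully open); "delta_pos": the shift along the tool's x, y, z in mm, a list of three; "yaw": the turn about the tool's z in rad. A call has 1 to 12 rows; each row is the pose to reach, as a shift and turn from the pose commanded when the call began, along the tool's axes at that moment; what a row does not reach only later rows make up. A row lasts 1/12 s, in which the tool goes at most 41.7 mm and 7.16 degrees, less where a joint would pass 70% of its speed; a pose out of reach is approached as far as the arm can. A call with a gripper value outside its range is refused whole. The fingers move at their own pace and stop on an object; the grip force is fixed at half the most. Time passes only in rows, so rows that repeat a pose let the fingers close. It gives the time, the measured TCP pose, the force, the opening and the grip force at its end, in the units of the state.
- read_state(): the state, without advancing time (a new reading comes with each control period).
- imaging.get_image(name): name is "side" or "top" or "wrist"; returns a dict with "pixels" (384x512x3 uint8, red, green, blue), "fx", "fy", "cx", "cy" (pixels), "xyz" and "rotation" of the camera in the world. Camera axes: x right, y down, z forward; pixel columns grow to the right and rows downward; lengths in mm; the calibration is good to about 2 mm. The wrist camera is an equidistant fisheye: a pixel r from the principal point sees the ray r / f radians off the axis. A picture is of the moment at which its call begins. There is no depth.
- workorder.job_done(): hands the job in; it is judged then, once.
Trained networks look in the newest picture that a camera, given by its name, has taken for a name from the list of things; names that differ only in an ending like _2 or _b are one class to them, and where a whole thing is asked for, a point or a joint stands for the part that bears it (a point fixed in the world has none). Each returns a list of dicts, best first, with "score" (0 to 1); they miss things now and then, are a little off and sometimes report something else, mostly with a low value. They report only what shows in the picture. A call takes as long as a camera call. They do not tell look-alikes from the thing itself.
- nets.find_in(camera, query): "location" ([row, column] in pixels, amid what is visible of it).
- nets.pinpoint(camera, query): "location" ([row, column] in pixels: a listed point, or the origin of a listed thing).
The state is a dict: "clock": time; "joints": joint angles; "joint_vel": joint speeds; "joint_efforts": joint torques, N m; "position": TCP position; "ee_rot": TCP orientation; "contact_force": force on the tool from outside, world axes, zero at the start; "wrist_torque": the same for the moment, N m; "gripper_width": finger opening in mm; "grasp_force": force on a finger pad.
Only numpy, scipy, OpenCV 4.12 (cv2) and the standard library are available. Lean on these libraries where they do the work, as an engineer would, in place of code of your own. Each camera call takes 0.05 s, during which the arm holds its last target. There are 200 camera calls.

TASK

Clamp the longer of the two loose circuit boards in the soldering fixture: lay it flat, lengthwise between the jaws, slide the moving jaw up gently until you feel the board come up solid against the fixed jaw, then turn the wing knob clockwise to its stop to lock it. Let go, and leave the other things on the bench where they are.

Things in the scene. Friction and masses are not known exactly. Their poses are not given: they have to be found in the camera images.
- fixture: Aluminium base plate of the clamping fixture, fixed to the bench, 104 mm (its x) by 230 mm (its y), top at 10 mm. Two black silicone strips along y form the bed, whose top is 13.5 mm above the bench. Origin: centre of the underside, on the bench. The jaw travels along its y axis; z is up. (A magnifier lamp's large head hangs over the left rear of the bench: keep the arm clear of it.)
- fixed_jaw: The fixed jaw, a steel bar 74 mm wide and 16.5 mm high with a black plastic face, across the fixture's -y end. Origin: middle of the clamping face at bed height (13.5 mm over the bench). Axes as the fixture's: the face looks along +y.
- clamp_jaw: The sliding jaw: an equal bar whose face looks along the fixture's -y, with a carriage (36 mm wide, 43 mm long) behind it. Origin: middle of the clamping face at bed height. It slides along the fixture's y toward the fixed jaw and stays where it is left; it takes about 2.5 N to slide freely. The faces are 118 to 136 mm apart at the start.
- knob_grip (a point): Centre of the wing knob's grip bar, on its turning axis, 34 mm behind the sliding jaw's face and 51 mm above the bench. The upright black bar is 40 mm long, 11.5 mm thick and 21 mm high (41 to 62 mm above the bench), on a thin stud; the carriage top below it is 29 mm above the bench. Its own x axis runs along the bar. To slide the jaw the knob can be held as a handle.
- lock_knob (a joint): Turn of the wing knob, rad, growing clockwise seen from above. It starts loose, at 0 to 0.2, with the bar nearly along the fixture's x, and comes to its stop, tight, at 1.4; it takes about 0.06 N m to turn.
- long_board: The longer green circuit board with pale connectors on top, lying flat: 98 mm long (its y) by 58 mm wide (its x). Its solid body is 8 mm high (connectors to 11 mm) and can be held by the two long edges, at 8 mm height or less. Origin: centre of the underside (the long edges are at x = -28 and +30 mm). Either end may go to the fixed jaw.
- small_board: The shorter circuit board, 70 by 46 mm, otherwise alike; not to be clamped. Origin: centre of the underside. The two boards may lie in each other's place.
- parts_jar: Clear jar with a green cap, 52 mm across, 68 mm high, a bystander. Origin: centre of the underside.
- screwdriver: Small screwdriver with a blue handle, 152 mm long, lying, a bystander. Origin near its middle.
- tape_roll: Roll of amber tape lying flat, 53 mm across, 19 mm high, a bystander. Origin: centre of the underside.
Things that resemble listed ones, but are neither listed nor needed, are in the scene too. What is shaped like the long_board but purple is not meant.

How it is judged:
By the outcome, as a careful person would: the job done as asked, in the order asked, and still so for the second after the job is handed in, with the robot touching nothing.
It also fails if it takes over 54 s, if anything falls off the work surface, if the arm or the gripper's body presses on something with over 40 N, if the wrist force passes 120 N, or if a joint passes its speed limit or range.

## Working session

There is one attempt and no reset: what is moved stays moved. The work goes in short steps, Python scripts to look and compute and a tool call to move; the robot and the scene stay as the last step left them, time stands still between calls to the robot, and variables do not carry over. Pictures are saved under pics/ and viewed, at most 14 in all, crops included, and the job is handed in when it is done.

Besides the shell and the picture viewer there is one more tool, called after "Call:" by a JSON object that holds its "fn" and its "kwargs", one argument or row to a line. apply_moves: Moves the arm, as the interface text tells. Its arguments: {"type":"object","properties":{"rows":{"type":"array"}},"required":["rows"]}

```bash
mkdir -p pics; cat > h.py <<'E'
import numpy as np, cv2
from bench import read_state, imaging, workorder, nets
from scipy.spatial.transform import Rotation as R
def snap(n,f=None):
    d=imaging.get_image(n)
    if f: cv2.imwrite('pics/'+f,d['pixels'][:,:,::-1])
    return d
def ray(d,rc):
    r,c=rc; v=np.array([(c-d['cx'])/d['fx'],(r-d['cy'])/d['fy']])
    if d.get('name')=='wrist':
        t=np.linalg.norm(v); k=np.sin(t)/t if t>1e-9 else 1
        l=np.array([v[0]*k,v[1]*k,np.cos(t)])
    else: l=np.array([v[0],v[1],1.])
    return rot(d)@l
def rot(d):
    q=np.array(d['rotation'],float)
    return q if q.shape==(3,3) else R.from_quat(q).as_matrix()
def onz(d,rc,z):
    w=ray(d,rc); p=np.array(d['xyz'],float); return (p+w*(z-p[2])/w[2])[:2].round(1)
E
python3 - <<'E'
from h import *
for n in('top','side'):
    d=snap(n,n+'0.png'); print(n,{k:v for k,v in d.items() if k!='pixels'})
    for q,z in(('fixture',0),('fixed_jaw',13.5),('clamp_jaw',13.5),('knob_grip',51),('long_board',0),('small_board',0),('parts_jar',0),('tape_roll',0),('screwdriver',5)):
        print(q,[(np.round(x['score'],2),np.round(x['location'],1).tolist(),onz(d,x['location'],z).tolist()) for x in nets.pinpoint(n,q)[:3]])
print(read_state())
E
```

```text
top {'fx': 355.45614480472256, 'fy': 355.45614480472256, 'cx': 254.91117036989223, 'cy': 195.50129326306313, 'xyz': array([340.92209084, -43.02106397, 997.28244336]), 'rotation': array([ 0.74159828, -0.66191159,  0.07506168, -0.07918819])}
fixture [(np.float64(0.6), [219.3, 212.2], [479.4, 87.8])]
fixed_jaw [(np.float64(0.73), [223.9, 241.3], [473.9, 3.8])]
clamp_jaw [(np.float64(0.94), [215.5, 200.1], [484.4, 121.1])]
knob_grip [(np.float64(0.59), [212.8, 183.2], [481.0, 161.1])]
long_board [(np.float64(0.64), [203.5, 357.0], [571.7, -317.8]), (np.float64(0.63), [205.0, 308.8], [551.7, -180.8]), (np.float64(0.31), [224.5, 245.3], [475.4, -7.0])]
small_board [(np.float64(0.79), [252.1, 318.5], [421.8, -218.2])]
parts_jar [(np.float64(0.57), [160.8, 145.8], [628.9, 305.0]), (np.float64(0.31), [248.0, 323.3], [434.6, -230.7])]
tape_roll [(np.float64(0.65), [276.1, 368.7], [372.4, -360.0])]
screwdriver [(np.float64(0.51), [153.6, 280.8], [694.6, -86.0])]
side {'fx': 392.0832015108651, 'fy': 392.0832015108651, 'cx': 260.97239813914854, 'cy': 193.93764676905562, 'xyz': array([-373.7224195
[... 804 characters left out ...]
': array([-1.04837864e+00,  3.84671600e-01,  7.88233364e-03, -1.03028009e-05,
       -1.19398705e+00, -2.58558381e-01]), 'joint_vel': array([ 0.00015842, -0.00035832, -0.00032509, -0.00049682, -0.00187771,
       -0.00062868]), 'joint_efforts': array([ 4.65360699e-04, -3.92092109e+01,  1.88621342e+01,  4.19049606e+00,
       -2.60295283e-04,  1.27887665e-05]), 'position': array([ 162.9975769 , -603.34185573,  256.32077579]), 'ee_rot': array([-1.31545392e-01,  9.91310148e-01, -7.42814445e-06,  8.23755707e-06]), 'contact_force': array([-0.0970791 ,  0.39128089,  0.38416973]), 'wrist_torque': array([ 0.08266172,  0.03328119, -0.00630152]), 'grasp_force': 0.0, 'gripper_width': 85.63317307179877}
```

```bash
python3 - <<'E'
import cv2
i=cv2.imread('pics/top0.png')[120:300,110:410]
cv2.imwrite('pics/top0c.png',cv2.resize(i,(800,480),interpolation=cv2.INTER_CUBIC))
E
```

```text
(no output)
```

View pics/top0c.png

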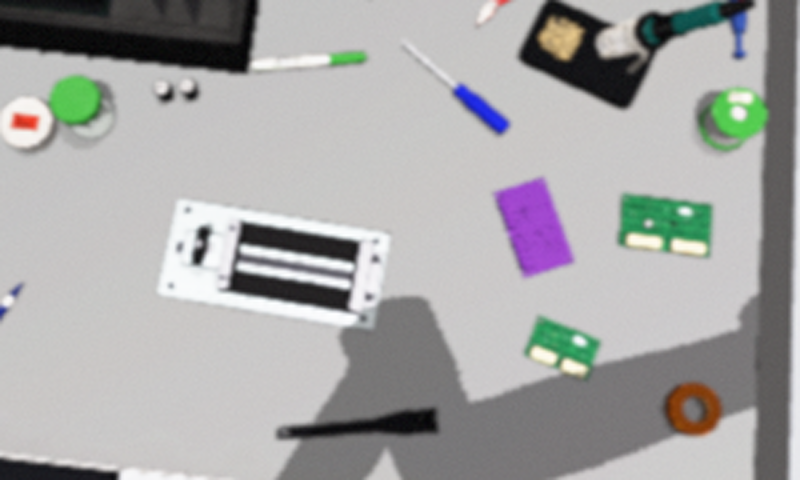

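```bash
cat >> h.py <<'E'
def green(d,z,seed=None):
    h=cv2.cvtColor(d['pixels'],cv2.COLOR_RGB2HSV)
    m=cv2.inRange(h,(60,120,40),(88,255,220)); m=cv2.morphologyEx(m,cv2.MORPH_CLOSE,np.ones((5,5)))
    out=[]
    for c in cv2.findContours(m,0,2)[0]:
        if cv2.contourArea(c)<150: continue
        P=np.array([onz(d,(p[0][1],p[0][0]),z) for p in c],np.float32)
        (x,y),(w,l),a=cv2.minAreaRect(P); 
        if w>l: w,l,a=l,w,a-90
        out.append((c.mean((0,1)).round(),round(x,1),round(y,1),round(w,1),round(l,1),round(a+90,1)))
    return out
E
python3 - <<'E'
from h import *
for n in('top','side'):
    d=snap(n)
    print(n,*green(d,8),sep='\n')
d=snap('top'); i=d['pixels'][185:275,285:405,::-1]
cv2.imwrite('pics/boards.png',cv2.resize(i,(800,600),interpolation=cv2.INTER_CUBIC))
s=read_state(); print(R.from_quat(s['ee_rot']).as_matrix().round(3))
E
```

```text
top
(array([322., 248.]), 433.2, -223.6, 28.4, 64.0, 74.3)
(array([357., 204.]), 569.5, -322.0, 52.6, 90.9, 88.5)
(array([120.,  60.]), 967.5, 444.9, 237.8, 387.6, 179.3)
side
(array([ 40., 234.]), 523.9, 699.1, 80.2, 91.0, 1.3)
(array([140., 121.]), 1116.6, 406.6, 205.8, 441.0, 179.9)
[[-0.965 -0.261  0.   ]
 [-0.261  0.965 -0.   ]
 [-0.    -0.    -1.   ]]
```

View pics/boards.png

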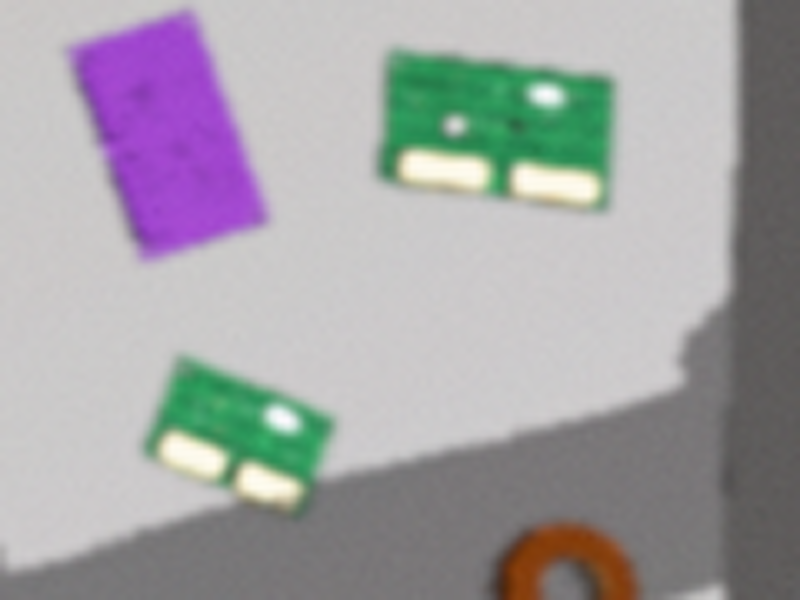

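The candidates are purple at (205,309), rejected for its colour; the larger green board at (204,357), 98 mm class; and the smaller green board at (252,318). The one at (204,357) is the long board: it is green with connectors and clearly the longer. The crop confirms this.

Call:
{"fn": "apply_moves", "kwargs": {
  "rows": [
    {"hand":1,"delta_pos":[-465,165,86],"yaw":-1.281},
    {"hand":1,"delta_pos":[-465,165,86],"yaw":-1.281},
    {"hand":1,"delta_pos":[-465,165,86],"yaw":-1.281},
    {"hand":1,"delta_pos":[-465,165,86],"yaw":-1.281},
    {"hand":1,"delta_pos":[-465,165,86],"yaw":-1.281},
    {"hand":1,"delta_pos":[-465,165,86],"yaw":-1.281},
    {"hand":1,"delta_pos":[-465,165,86],"yaw":-1.281},
    {"hand":1,"delta_pos":[-465,165,86],"yaw":-1.281},
    {"hand":1,"delta_pos":[-465,165,86],"yaw":-1.281},
    {"hand":1,"delta_pos":[-465,165,86],"yaw":-1.281},
    {"hand":1,"delta_pos":[-465,165,86],"yaw":-1.281},
    {"hand":1,"delta_pos":[-465,165,86],"yaw":-1.281}
  ]
}}

```text
clock: 2.15
position: [569.7, -321.8, 170.3]
ee_rot: [-0.698, 0.716, -0.0, 0.0]
contact_force: [-0.0, -1.5, -0.8]
gripper_width: 85.4
grasp_force: 0.0
```

Call:
{"fn": "apply_moves", "kwargs": {
  "rows": [
    {"hand":1,"delta_pos":[0,0,0],"yaw":0},
    {"hand":1,"delta_pos":[0,0,0],"yaw":0}
  ]
}}

```text
clock: 2.32
position: [569.7, -321.5, 169.3]
ee_rot: [-0.699, 0.715, 0.001, -0.0]
contact_force: [-0.0, 0.2, 0.0]
gripper_width: 85.2
grasp_force: 0.0
```

```bash
python3 - <<'E'
from h import *
d=snap('wrist','w1.png'); d['name']='wrist'; print({k:v for k,v in d.items() if k!='pixels'})
print(*green(d,8),sep='\n')
for x in nets.pinpoint('wrist','long_board'): print(x, onz(d,x['location'],0))
s=read_state(); print(s['clock'],s['position'],s['joints'].round(2),R.from_quat(s['ee_rot']).as_matrix().round(3))
E
```

```text
{'fx': 297.3186396354542, 'fy': 297.3186396354542, 'cx': 258.0649582272584, 'cy': 188.50818953239417, 'xyz': array([ 569.80285407, -387.92789426,  287.17959623]), 'rotation': array([1.20983668e-02, 9.91149507e-01, 1.32197142e-01, 4.46025957e-04]), 'name': 'wrist'}
(array([ 17., 302.]), 970.1, -135.4, 44.4, 163.5, 33.8)
(array([389., 242.]), 429.3, -247.7, 32.8, 42.4, 150.5)
(array([256., 171.]), 572.7, -325.0, 56.0, 95.5, 89.0)
(array([126., 125.]), 708.2, -377.8, 64.3, 70.3, 126.0)
{'location': [293.0, 274.7], 'score': 0.92} [ 554.7 -183.8]
{'location': [173.1, 257.6], 'score': 0.57} [ 571.1 -325.7]
2.4167 [ 567.97681766 -323.29972824  170.32873715] [-0.27  0.5  -0.03  0.   -1.04  0.24] [[-0.026 -1.    -0.001]
 [-1.     0.026  0.   ]
 [-0.     0.001 -1.   ]]
```

View pics/w1.png

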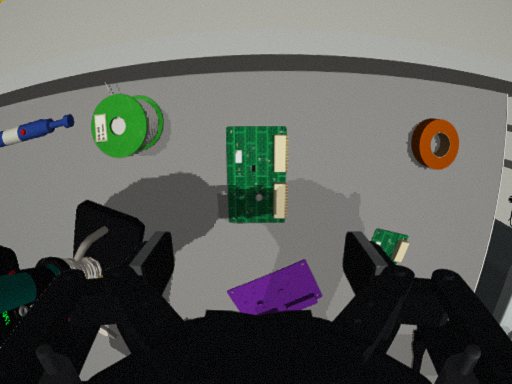

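Call:
{"fn": "apply_moves", "kwargs": {
  "rows": [
    {"hand":0.75,"delta_pos":[2,-2,40],"yaw":0},
    {"hand":0.75,"delta_pos":[2,-2,80],"yaw":0},
    {"hand":0.75,"delta_pos":[2,-2,110],"yaw":0},
    {"hand":0.75,"delta_pos":[2,-2,126],"yaw":0},
    {"hand":0.75,"delta_pos":[2,-2,132],"yaw":0},
    {"hand":0.75,"delta_pos":[2,-2,132],"yaw":0},
    {"hand":0.75,"delta_pos":[2,-2,132],"yaw":0}
  ]
}}

```text
clock: 3.0
position: [570.4, -326.5, 39.9]
ee_rot: [-0.698, 0.717, -0.001, 0.0]
contact_force: [0.1, 0.5, 1.2]
gripper_width: 74.9
grasp_force: 0.0
```

```bash
python3 - <<'E'
from h import *
d=snap('wrist','w2.png')
E
```

```text
(no output)
```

View pics/w2.png

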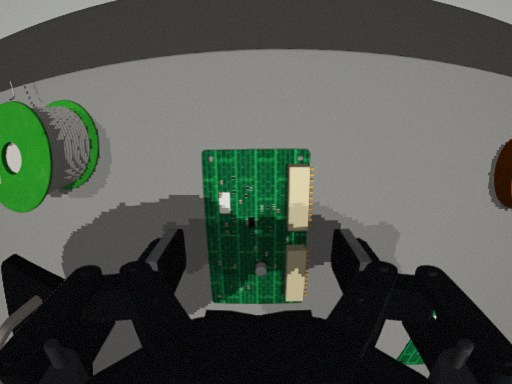

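Call:
{"fn": "apply_moves", "kwargs": {
  "rows": [
    {"hand":0.75,"delta_pos":[0,0,3],"yaw":0},
    {"hand":0.75,"delta_pos":[0,0,6],"yaw":0},
    {"hand":0.75,"delta_pos":[0,0,8],"yaw":0},
    {"hand":0.75,"delta_pos":[0,0,8],"yaw":0}
  ]
}}

```text
clock: 3.38
position: [570.0, -325.2, 30.4]
ee_rot: [-0.698, 0.716, 0.0, 0.0]
contact_force: [0.3, 0.6, 0.1]
gripper_width: 74.9
grasp_force: 0.0
```

Call:
{"fn": "apply_moves", "kwargs": {
  "rows": [
    {"hand":0.75,"delta_pos":[0,0,2],"yaw":0},
    {"hand":0.75,"delta_pos":[0,0,4],"yaw":0},
    {"hand":0.75,"delta_pos":[0,0,4],"yaw":0}
  ]
}}

```text
clock: 3.63
position: [569.9, -325.2, 26.0]
ee_rot: [-0.698, 0.716, 0.0, -0.0]
contact_force: [-0.7, -0.7, 0.4]
gripper_width: 75.0
grasp_force: 0.0
```

Call:
{"fn": "apply_moves", "kwargs": {
  "rows": [
    {"hand":0.75,"delta_pos":[0,0,2],"yaw":0},
    {"hand":0.75,"delta_pos":[0,0,3],"yaw":0},
    {"hand":0.75,"delta_pos":[0,0,3],"yaw":0}
  ]
}}

```text
clock: 3.88
position: [570.0, -325.3, 23.1]
ee_rot: [-0.698, 0.716, 0.0, -0.0]
contact_force: [-0.6, 0.3, 0.3]
gripper_width: 74.7
grasp_force: 0.0
```

Call:
{"fn": "apply_moves", "kwargs": {
  "rows": [
    {"hand":0.75,"delta_pos":[0,0,2],"yaw":0},
    {"hand":0.5,"delta_pos":[0,0,2],"yaw":0},
    {"hand":0.5,"delta_pos":[0,0,2],"yaw":0},
    {"hand":0.5,"delta_pos":[0,0,2],"yaw":0}
  ]
}}

```text
clock: 4.22
position: [570.1, -325.4, 21.5]
ee_rot: [-0.698, 0.716, -0.0, -0.0]
contact_force: [0.2, 1.0, -0.2]
gripper_width: 63.9
grasp_force: 0.0
```

Call:
{"fn": "apply_moves", "kwargs": {
  "rows": [
    {"hand":0.5,"delta_pos":[0,0,1],"yaw":0},
    {"hand":0.5,"delta_pos":[0,0,2],"yaw":0},
    {"hand":0.5,"delta_pos":[0,0,2],"yaw":0}
  ]
}}

```text
clock: 4.47
position: [570.0, -325.3, 19.2]
ee_rot: [-0.698, 0.716, 0.0, -0.0]
contact_force: [-0.1, 0.4, -0.1]
gripper_width: 64.1
grasp_force: 0.0
```

Call:
{"fn": "apply_moves", "kwargs": {
  "rows": [
    {"hand":0.2,"delta_pos":[0,0,0],"yaw":0},
    {"hand":0.2,"delta_pos":[0,0,0],"yaw":0},
    {"hand":0.2,"delta_pos":[0,0,0],"yaw":0},
    {"hand":0.2,"delta_pos":[0,0,0],"yaw":0}
  ]
}}

```text
clock: 4.8
position: [571.1, -325.8, 21.1]
ee_rot: [-0.698, 0.716, -0.001, 0.0]
contact_force: [0.0, 0.8, 5.7]
gripper_width: 55.8
grasp_force: 66.5
```

Call:
{"fn": "apply_moves", "kwargs": {
  "rows": [
    {"hand":0.2,"delta_pos":[0,0,-10],"yaw":0},
    {"hand":0.2,"delta_pos":[0,0,-40],"yaw":0},
    {"hand":0.2,"delta_pos":[0,0,-80],"yaw":0},
    {"hand":0.2,"delta_pos":[0,0,-110],"yaw":0},
    {"hand":0.2,"delta_pos":[0,0,-110],"yaw":0},
    {"hand":0.2,"delta_pos":[0,0,-110],"yaw":0}
  ]
}}

```text
clock: 5.3
position: [571.2, -325.6, 132.5]
ee_rot: [-0.698, 0.716, -0.002, 0.001]
contact_force: [0.4, 0.5, -0.5]
gripper_width: 56.2
grasp_force: 63.9
```

```bash
python3 - <<'E'
from h import *
s=read_state(); print(s['clock'],s['position'],s['grasp_force'],s['gripper_width'])
d=snap('wrist','w3.png'); d['name']='wrist'
print(*green(d,s['position'][2]-10),sep='\n')
for n in('top','side'):
    snap(n)
    for q,z in(('fixture',0),('fixed_jaw',13.5),('clamp_jaw',13.5),('knob_grip',51)):
        d=imaging.get_image(n)
        print(n,q,[(np.round(x['score'],2),onz(d,x['location'],z).tolist()) for x in nets.pinpoint(n,q)[:2]])
E
```

```text
5.3 [ 571.17158237 -325.58313683  132.45213742] 63.85045409202576 56.19124170408781
(array([  5., 324.]), 788.7, -240.6, 11.0, 47.8, 55.9)
(array([400., 258.]), 495.3, -315.1, 14.3, 22.9, 164.6)
(array([253., 254.]), 572.7, -330.0, 53.5, 87.1, 88.4)
(array([ 95., 159.]), 650.4, -374.2, 12.5, 17.2, 21.6)
(array([112., 124.]), 638.4, -390.5, 17.4, 29.1, 136.2)
top fixture [(np.float64(0.59), [480.1, 99.3])]
top fixed_jaw [(np.float64(0.69), [480.7, 3.7])]
top clamp_jaw [(np.float64(0.85), [492.4, 127.9])]
top knob_grip [(np.float64(0.61), [486.2, 171.2]), (np.float64(0.2), [383.2, -340.9])]
side fixture [(np.float64(0.73), [488.1, 75.0])]
side fixed_jaw [(np.float64(0.57), [478.3, 5.3])]
side clamp_jaw [(np.float64(0.73), [483.8, 121.6])]
side knob_grip [(np.float64(0.63), [474.6, 152.2])]
```

View pics/w3.png

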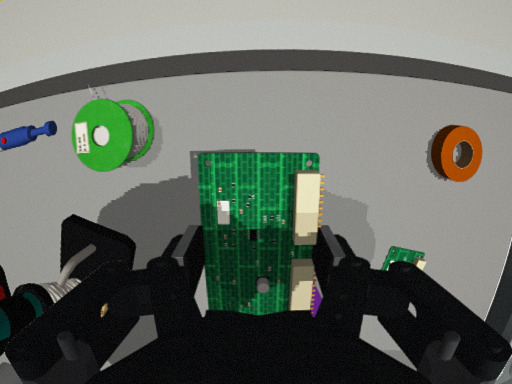

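```bash
python3 - <<'E'
from h import *
for n in('top','side'):
    d=imaging.get_image(n); im=cv2.imread(f'pics/{n}0.png')
    r,c={'top':(218,212),'side':(217,230)}[n]
    g=cv2.cvtColor(im,cv2.COLOR_BGR2GRAY); print(n,'bench',g[r-45,c],g[r+45,c],g[r-30:r+34:3,c])
    w=g[r-40:r+41,c-60:c+61]
    m=cv2.inRange(w,218,255); m=cv2.morphologyEx(m,cv2.MORPH_OPEN,np.ones((2,2)))
    cs=max(cv2.findContours(m,0,2)[0],key=lambda q:cv2.boundingRect(q)[2]*cv2.boundingRect(q)[3])
    P=np.array([onz(d,(p[0][1]+r-40,p[0][0]+c-60),10) for p in cs],np.float32); print(cv2.minAreaRect(P))
    k=6; big=cv2.resize(w,None,fx=k,fy=k,interpolation=cv2.INTER_CUBIC); cv2.imwrite(f'pics/fx_{n}.png',big)
E
```

```text
top bench 197 201 [198 198 200 200 219 245  40  36  62 248 101 239  69  34  34 244 246 200
 200 199 199 201]
((478.11590576171875, 82.8133773803711), (230.71115112304688, 103.82621002197266), 86.93283081054688)
side bench 111 146 [147 147 147 147 148 147 145 157  35  93 117 120  34  92 195 133 147 148
 147 147 147 148]Traceback (most recent call last):
  File "<stdin>", line 8, in <module>
ValueError: max() iterable argument is empty
```

View pics/fx_top.png

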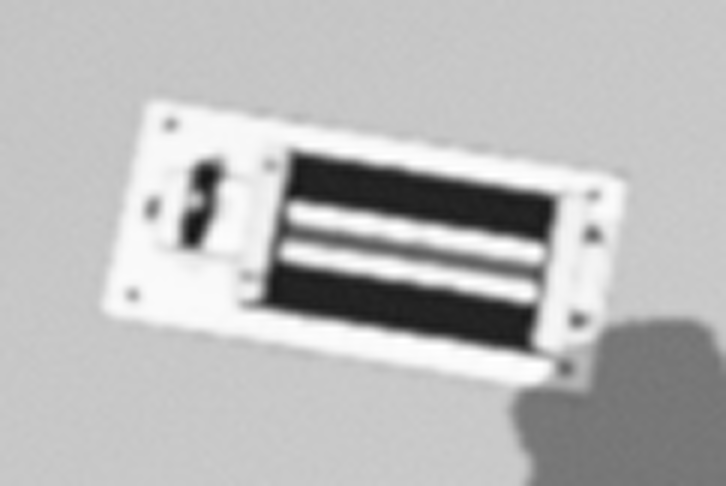

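```bash
python3 - <<'E'
from h import *
d=imaging.get_image('top')
f=lambda x,y,z: onz(d,(178+y/6-.4,152+x/6-.4),z)
a=np.deg2rad(86.93);u=np.array([np.cos(a),np.sin(a)])
o=np.array([478.1,82.8])
for n,p in dict(clamp=f(277,227,30),fixed=f(542,273,30),k1=f(213,160,62),k2=f(193,247,62)).items(): print(n,p,(p-o)@u,(p-o)@np.array([u[1],-u[0]]))
print(read_state()['clock'])
E
```

```text
clamp [481.4 124.7] 42.016601886066915 1.051268732417133
fixed [474.1   1.5] -81.397546119668 0.3598412101460644
k1 [503.5 152. ] 70.46100926876643 21.65747383299375
k2 [463.7 154.7] 71.02560663509199 -18.230008286261892
6.4
```

Call:
{"fn": "apply_moves", "kwargs": {
  "rows": [
    {"hand":0.2,"delta_pos":[-35,9,0],"yaw":0.035},
    {"hand":0.2,"delta_pos":[-75,20,0],"yaw":0.035},
    {"hand":0.2,"delta_pos":[-115,31,0],"yaw":0.035},
    {"hand":0.2,"delta_pos":[-155,42,0],"yaw":0.035},
    {"hand":0.2,"delta_pos":[-195,53,0],"yaw":0.035},
    {"hand":0.2,"delta_pos":[-235,64,0],"yaw":0.035},
    {"hand":0.2,"delta_pos":[-275,75,0],"yaw":0.035},
    {"hand":0.2,"delta_pos":[-315,86,0],"yaw":0.035},
    {"hand":0.2,"delta_pos":[-350,96,0],"yaw":0.035},
    {"hand":0.2,"delta_pos":[-375,102,0],"yaw":0.035},
    {"hand":0.2,"delta_pos":[-386,104,0],"yaw":0.035},
    {"hand":0.2,"delta_pos":[-386,104,0],"yaw":0.035}
  ]
}}

```text
clock: 7.4
position: [476.3, 65.3, 129.9]
ee_rot: [-0.687, 0.727, -0.0, 0.001]
contact_force: [0.5, 0.1, -0.8]
gripper_width: 56.2
grasp_force: 63.8
```

Call:
{"fn": "apply_moves", "kwargs": {
  "rows": [
    {"hand":0.2,"delta_pos":[0,0,20],"yaw":0},
    {"hand":0.2,"delta_pos":[0,0,50],"yaw":0},
    {"hand":0.2,"delta_pos":[0,0,60],"yaw":0},
    {"hand":0.2,"delta_pos":[0,0,60],"yaw":0},
    {"hand":0.2,"delta_pos":[0,0,60],"yaw":0}
  ]
}}

```text
clock: 7.82
position: [476.5, 62.2, 69.2]
ee_rot: [-0.685, 0.729, 0.0, -0.001]
contact_force: [0.3, -0.5, 0.3]
gripper_width: 56.4
grasp_force: 63.9
```

```bash
python3 - <<'E'
from h import *
d=snap('wrist','w4.png')
s=read_state(); print(s['clock'],s['position'],s['joints'].round(2),R.from_quat(s['ee_rot']).as_matrix().round(3))
E
```

```text
7.8667 [477.04861279  62.64598992  69.95103421] [ 0.47  0.38 -0.57  0.   -0.62 -0.53] [[-0.062 -0.998  0.001]
 [-0.998  0.062  0.   ]
 [-0.    -0.001 -1.   ]]
```

View pics/w4.png

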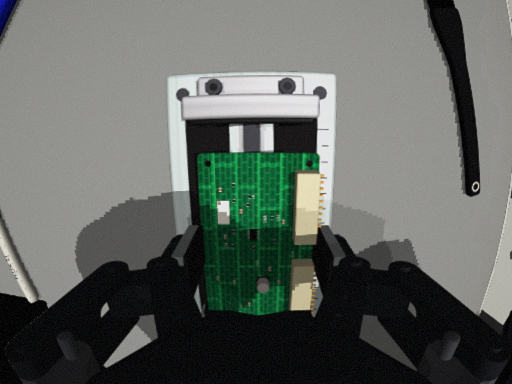

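```bash
python3 - <<'E'
from h import *
d=imaging.get_image('wrist'); d['name']='wrist'
for rc,z in(((119,187),30),((119,320),30),((153,197),57),((153,320),57),((96,182),30),((96,320),30),((75,168),10),((75,336),10)): print(rc,onz(d,rc,z))
E
```

```text
(119, 187) [512.6  -1.9]
(119, 320) [441.6   2.8]
(153, 197) [502.9  13.5]
(153, 320) [447.7  17. ]
(96, 182) [514.3 -14.6]
(96, 320) [441.   -9.6]
(75, 168) [527.3 -30.1]
(75, 336) [426.1 -23.1]
```

Call:
{"fn": "apply_moves", "kwargs": {
  "rows": [
    {"hand":0.2,"delta_pos":[2,-2.5,5],"yaw":0},
    {"hand":0.2,"delta_pos":[2,-2.5,15],"yaw":0},
    {"hand":0.2,"delta_pos":[2,-2.5,25],"yaw":0},
    {"hand":0.2,"delta_pos":[2,-2.5,32],"yaw":0},
    {"hand":0.2,"delta_pos":[2,-2.5,32],"yaw":0},
    {"hand":0.2,"delta_pos":[2,-2.5,32],"yaw":0}
  ]
}}

```text
clock: 8.42
position: [478.8, 61.0, 37.5]
ee_rot: [-0.685, 0.728, -0.0, -0.0]
contact_force: [0.0, -0.0, -0.0]
gripper_width: 56.0
grasp_force: 63.9
```

Call:
{"fn": "apply_moves", "kwargs": {
  "rows": [
    {"hand":0.2,"delta_pos":[0,0,1],"yaw":0},
    {"hand":0.2,"delta_pos":[0,0,2],"yaw":0},
    {"hand":0.2,"delta_pos":[0,0,2],"yaw":0}
  ]
}}

```text
clock: 8.67
position: [478.8, 61.2, 35.7]
ee_rot: [-0.685, 0.728, -0.0, 0.0]
contact_force: [-0.3, 0.3, -1.0]
gripper_width: 56.1
grasp_force: 63.9
```

Call:
{"fn": "apply_moves", "kwargs": {
  "rows": [
    {"hand":0.2,"delta_pos":[0,0,1],"yaw":0},
    {"hand":0.2,"delta_pos":[0,0,1],"yaw":0},
    {"hand":0.2,"delta_pos":[0,0,1],"yaw":0}
  ]
}}

```text
clock: 8.92
position: [478.7, 61.2, 34.6]
ee_rot: [-0.685, 0.728, -0.0, 0.0]
contact_force: [1.3, 0.7, -0.0]
gripper_width: 56.0
grasp_force: 64.2
```

Call:
{"fn": "apply_moves", "kwargs": {
  "rows": [
    {"hand":0.2,"delta_pos":[0,0,0.7],"yaw":0},
    {"hand":0.2,"delta_pos":[0,0,1],"yaw":0},
    {"hand":0.2,"delta_pos":[0,0,1],"yaw":0}
  ]
}}

```text
clock: 9.17
position: [478.8, 61.2, 34.5]
ee_rot: [-0.685, 0.728, -0.0, 0.0]
contact_force: [-1.8, 0.4, 8.3]
gripper_width: 56.3
grasp_force: 67.9
```

Call:
{"fn": "apply_moves", "kwargs": {
  "rows": [
    {"hand":0.2,"delta_pos":[0,0,0.7],"yaw":0},
    {"hand":0.2,"delta_pos":[0,0,1],"yaw":0},
    {"hand":0.2,"delta_pos":[0,0,1],"yaw":0}
  ]
}}

```text
clock: 9.42
position: [478.7, 61.2, 34.5]
ee_rot: [-0.685, 0.728, -0.0, 0.0]
contact_force: [-4.9, 0.6, 17.2]
gripper_width: 56.2
grasp_force: 70.4
```

Call:
{"fn": "apply_moves", "kwargs": {
  "rows": [
    {"hand":0.2,"delta_pos":[0,0,-1.5],"yaw":0},
    {"hand":0.75,"delta_pos":[0,0,-1.5],"yaw":0},
    {"hand":0.75,"delta_pos":[0,0,-1.5],"yaw":0},
    {"hand":0.75,"delta_pos":[0,0,-1.5],"yaw":0},
    {"hand":0.75,"delta_pos":[0,0,-1.5],"yaw":0},
    {"hand":0.75,"delta_pos":[0,0,-10],"yaw":0},
    {"hand":0.75,"delta_pos":[0,0,-40],"yaw":0},
    {"hand":0.75,"delta_pos":[0,0,-80],"yaw":0},
    {"hand":0.75,"delta_pos":[0,0,-80],"yaw":0},
    {"hand":0.75,"delta_pos":[0,0,-80],"yaw":0}
  ]
}}

```text
clock: 10.25
position: [480.1, 61.8, 115.2]
ee_rot: [-0.685, 0.728, -0.001, 0.003]
contact_force: [0.3, 0.1, -0.5]
gripper_width: 74.9
grasp_force: 0.0
```

```bash
python3 - <<'E'
from h import *
d=snap('wrist','w5.png'); d['name']='wrist'
print(*green(d,21.5),sep='\n')
s=read_state(); print(s['clock'],s['position'],s['joints'].round(2))
a=cv2.imread('pics/w5.png'); b=snap('side','s5.png')['pixels'][:,:,::-1]; t=snap('top','t5.png')['pixels'][:,:,::-1]
q=lambda i,h:cv2.resize(i,(400,300),interpolation=cv2.INTER_AREA)
cv2.imwrite('pics/m5.png',np.vstack([np.hstack([q(a,0),q(b,0)]),np.hstack([q(t,0),cv2.resize(b[130:290,170:383],(400,300),interpolation=cv2.INTER_CUBIC)])]))
E
```

```text
(array([ 23., 182.]), 703.1, 34.8, 15.4, 37.7, 102.7)
(array([256., 200.]), 480.3, 61.5, 56.7, 95.9, 86.3)
10.3 [478.81486783  61.2651981  113.55498079] [ 0.46  0.31 -0.53 -0.   -0.73 -0.53]
```

View pics/m5.png

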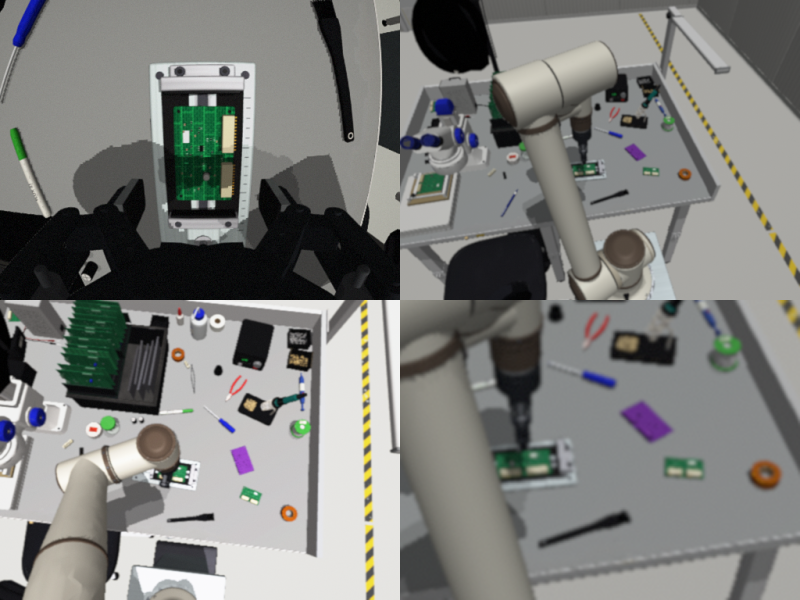

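Call:
{"fn": "apply_moves", "kwargs": {
  "rows": [
    {"hand":0.3,"delta_pos":[-30,1,0],"yaw":-1.565},
    {"hand":0.3,"delta_pos":[-60,2,0],"yaw":-1.565},
    {"hand":0.3,"delta_pos":[-95,2,0],"yaw":-1.565},
    {"hand":0.3,"delta_pos":[-95,2,0],"yaw":-1.565},
    {"hand":0.3,"delta_pos":[-95,2,0],"yaw":-1.565},
    {"hand":0.3,"delta_pos":[-95,2,0],"yaw":-1.565},
    {"hand":0.3,"delta_pos":[-95,2,0],"yaw":-1.565},
    {"hand":0.3,"delta_pos":[-95,2,0],"yaw":-1.565},
    {"hand":0.3,"delta_pos":[-95,2,0],"yaw":-1.565},
    {"hand":0.3,"delta_pos":[-95,2,0],"yaw":-1.565},
    {"hand":0.3,"delta_pos":[-95,2,0],"yaw":-1.565},
    {"hand":0.3,"delta_pos":[-95,2,0],"yaw":-1.565}
  ]
}}

```text
clock: 11.4
position: [481.6, 155.5, 110.9]
ee_rot: [0.998, -0.063, -0.001, 0.001]
contact_force: [-0.9, -1.0, 0.5]
gripper_width: 55.4
grasp_force: 0.0
```

```bash
python3 - <<'E'
from h import *
s=read_state(); print(s['clock'],s['position'],s['joints'].round(2),s['gripper_width'],R.from_quat(s['ee_rot']).as_matrix().round(3))
d=snap('wrist','w6.png'); d['name']='wrist'
for q,z in(('knob_grip',51),('clamp_jaw',13.5)):
    for x in nets.pinpoint('wrist',q)[:2]: print(q,x,onz(d,x['location'],z))
print(*green(d,21.5),sep='\n')
E
```

```text
11.4 [481.59345315 155.51766143 110.92597452] [ 0.63  0.35 -0.47 -0.   -0.76  0.81] 55.42295743836186 [[ 0.992 -0.125 -0.003]
 [-0.125 -0.992 -0.002]
 [-0.003  0.002 -1.   ]]
knob_grip {'location': [212.7, 250.8], 'score': 0.89} [485.2 159.5]
clamp_jaw {'location': [189.6, 299.3], 'score': 0.96} [485.4 123.3]
(array([378., 189.]), 483.3, 66.1, 58.4, 96.2, 87.3)
(array([36., 62.]), 627.5, 325.9, 26.9, 54.8, 158.3)
```

View pics/w6.png

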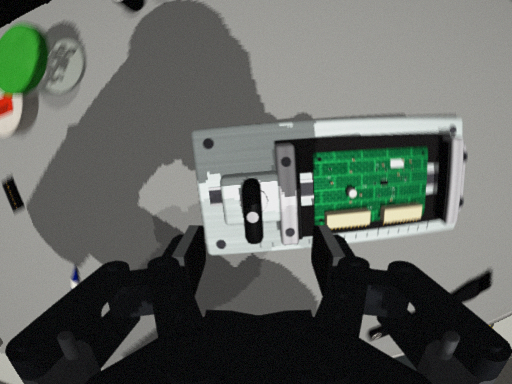

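Call:
{"fn": "apply_moves", "kwargs": {
  "rows": [
    {"hand":0.1,"delta_pos":[0,0,0],"yaw":0},
    {"hand":0.0,"delta_pos":[0,0,0],"yaw":0}
  ]
}}

```text
clock: 11.72
position: [482.2, 155.9, 112.0]
ee_rot: [0.998, -0.067, -0.0, 0.0]
contact_force: [-0.5, -0.1, -0.5]
gripper_width: 42.9
grasp_force: 0.0
```

```bash
python3 - <<'E'
from h import *
d=snap('wrist','w7.png'); d['name']='wrist'
s=read_state(); print(s['clock'],s['position'],s['joints'].round(2),s['gripper_width'],R.from_quat(s['ee_rot']).as_matrix().round(3))
for q,z in(('knob_grip',51),('clamp_jaw',13.5)):
    for x in nets.pinpoint('wrist',q)[:2]: print(q,x,onz(d,x['location'],z))
print(*green(d,21.5),sep='\n')
g=cv2.cvtColor(d['pixels'],cv2.COLOR_RGB2GRAY)[165:260,215:285]; m=cv2.inRange(g,0,45)
for c in cv2.findContours(m,0,2)[0]:
    if cv2.contourArea(c)>150:
        P=np.array([onz(d,(p[0][1]+165,p[0][0]+215),62) for p in c],np.float32); print('bar',cv2.minAreaRect(P), P.mean(0))
E
```

```text
11.7667 [482.24018211 155.92022345 112.12756338] [ 0.63  0.35 -0.47 -0.   -0.76  0.8 ] 42.37137363498653 [[ 0.991 -0.133 -0.001]
 [-0.133 -0.991 -0.   ]
 [-0.001  0.    -1.   ]]
knob_grip {'location': [211.8, 254.7], 'score': 0.91} [485.8 157.4]
clamp_jaw {'location': [192.6, 299.0], 'score': 0.86} [483.3 124.1]
(array([377., 192.]), 482.2, 66.2, 57.2, 96.1, 86.2)
(array([36., 65.]), 626.1, 328.0, 33.1, 62.4, 144.8)
bar ((489.5384826660156, 157.8922882080078), (10.625251770019531, 40.987979888916016), 85.81515502929688) [489.71857 157.83255]
```

Call:
{"fn": "apply_moves", "kwargs": {
  "rows": [
    {"hand":0.0,"delta_pos":[4,-2,10],"yaw":-0.06},
    {"hand":0.0,"delta_pos":[4,-2,25],"yaw":-0.06},
    {"hand":0.0,"delta_pos":[4,-2,40],"yaw":-0.06},
    {"hand":0.0,"delta_pos":[4,-2,48],"yaw":-0.06},
    {"hand":0.0,"delta_pos":[4,-2,52],"yaw":-0.06},
    {"hand":0.0,"delta_pos":[4,-2,52],"yaw":-0.06},
    {"hand":0.0,"delta_pos":[4,-2,52],"yaw":-0.06}
  ]
}}

```text
clock: 12.45
position: [486.9, 157.6, 60.8]
ee_rot: [0.999, -0.036, 0.0, -0.0]
contact_force: [-0.3, -0.8, 0.6]
gripper_width: 43.0
grasp_force: 0.0
```

```bash
python3 - <<'E'
from h import *
d=snap('wrist','w8.png'); d['name']='wrist'
s=read_state(); print(s['clock'],s['position'],s['contact_force'],s['gripper_width'],R.from_quat(s['ee_rot']).as_matrix().round(3)[:,1])
for x in nets.pinpoint('wrist','knob_grip')[:2]: print(x,onz(d,x['location'],51))
E
```

```text
12.5 [487.06337687 157.78473863  61.08869038] [-0.48735358  0.00339172  0.14376176] 42.762727142268155 [-0.072 -0.997 -0.001]
{'location': [255.6, 257.6], 'score': 0.97} [486.1 157.7]
```

View pics/w8.png

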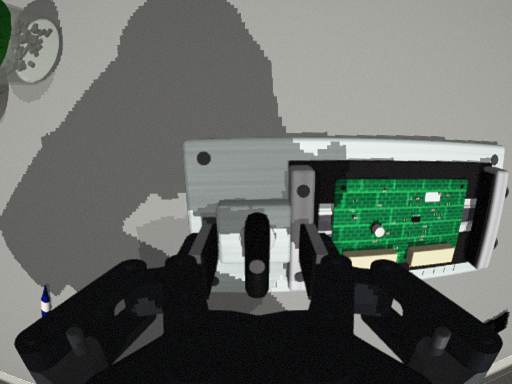

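Call:
{"fn": "apply_moves", "kwargs": {
  "rows": [
    {"hand":-1,"delta_pos":[0,0,0],"yaw":0},
    {"hand":-1,"delta_pos":[0,0,0],"yaw":0},
    {"hand":-1,"delta_pos":[0,0,0],"yaw":0},
    {"hand":-1,"delta_pos":[0,0,0],"yaw":0},
    {"hand":-1,"delta_pos":[0,0,0],"yaw":0},
    {"hand":-1,"delta_pos":[0,0,0],"yaw":0}
  ]
}}

```text
clock: 13.05
position: [486.9, 157.7, 61.1]
ee_rot: [0.999, -0.036, 0.0, -0.0]
contact_force: [-1.8, 1.0, 5.7]
gripper_width: 10.3
grasp_force: 60.9
```

Call:
{"fn": "apply_moves", "kwargs": {
  "rows": [
    {"hand":-1,"delta_pos":[0,1.5,0],"yaw":0},
    {"hand":-1,"delta_pos":[0,3,0],"yaw":0},
    {"hand":-1,"delta_pos":[0,4.5,0],"yaw":0},
    {"hand":-1,"delta_pos":[0,6,0],"yaw":0},
    {"hand":-1,"delta_pos":[0,7.5,0],"yaw":0},
    {"hand":-1,"delta_pos":[0,9,0],"yaw":0},
    {"hand":-1,"delta_pos":[0,9,0],"yaw":0}
  ]
}}

```text
clock: 13.63
position: [486.4, 149.1, 61.1]
ee_rot: [0.999, -0.036, 0.001, -0.001]
contact_force: [-2.7, 1.9, 5.4]
gripper_width: 10.4
grasp_force: 60.8
```

Call:
{"fn": "apply_moves", "kwargs": {
  "rows": [
    {"hand":-1,"delta_pos":[0,1.5,0],"yaw":0},
    {"hand":-1,"delta_pos":[0,3,0],"yaw":0},
    {"hand":-1,"delta_pos":[0,4.5,0],"yaw":0},
    {"hand":-1,"delta_pos":[0,6,0],"yaw":0},
    {"hand":-1,"delta_pos":[0,7.5,0],"yaw":0},
    {"hand":-1,"delta_pos":[0,9,0],"yaw":0},
    {"hand":-1,"delta_pos":[0,9,0],"yaw":0}
  ]
}}

```text
clock: 14.22
position: [485.9, 140.2, 61.1]
ee_rot: [0.999, -0.036, 0.001, -0.001]
contact_force: [-1.3, 1.9, 5.3]
gripper_width: 10.2
grasp_force: 60.8
```

Call:
{"fn": "apply_moves", "kwargs": {
  "rows": [
    {"hand":-1,"delta_pos":[0,0.7,0],"yaw":0},
    {"hand":-1,"delta_pos":[0,1.4,0],"yaw":0},
    {"hand":-1,"delta_pos":[0,2,0],"yaw":0},
    {"hand":-1,"delta_pos":[0,2,0],"yaw":0}
  ]
}}

```text
clock: 14.55
position: [485.8, 138.3, 61.1]
ee_rot: [0.999, -0.036, 0.001, -0.001]
contact_force: [-1.6, 1.9, 4.7]
gripper_width: 10.5
grasp_force: 60.8
```

Call:
{"fn": "apply_moves", "kwargs": {
  "rows": [
    {"hand":-1,"delta_pos":[0,0.7,0],"yaw":0},
    {"hand":-1,"delta_pos":[0,1.4,0],"yaw":0},
    {"hand":-1,"delta_pos":[0,2,0],"yaw":0},
    {"hand":-1,"delta_pos":[0,2,0],"yaw":0}
  ]
}}

```text
clock: 14.88
position: [485.7, 136.4, 61.1]
ee_rot: [0.999, -0.036, 0.001, -0.001]
contact_force: [-1.3, 1.8, 5.0]
gripper_width: 10.3
grasp_force: 60.8
```

Call:
{"fn": "apply_moves", "kwargs": {
  "rows": [
    {"hand":-1,"delta_pos":[0,0.5,0],"yaw":0},
    {"hand":-1,"delta_pos":[0,1,0],"yaw":0},
    {"hand":-1,"delta_pos":[0,1,0],"yaw":0}
  ]
}}

```text
clock: 15.13
position: [485.7, 135.4, 61.1]
ee_rot: [0.999, -0.036, 0.001, -0.001]
contact_force: [-1.2, 3.1, 4.8]
gripper_width: 10.5
grasp_force: 60.8
```

Call:
{"fn": "apply_moves", "kwargs": {
  "rows": [
    {"hand":-1,"delta_pos":[0,0.5,0],"yaw":0},
    {"hand":-1,"delta_pos":[0,1,0],"yaw":0},
    {"hand":-1,"delta_pos":[0,1,0],"yaw":0}
  ]
}}

```text
clock: 15.38
position: [485.6, 134.6, 61.1]
ee_rot: [0.999, -0.036, 0.001, -0.001]
contact_force: [-2.2, 4.4, 5.5]
gripper_width: 10.1
grasp_force: 60.8
```

Call:
{"fn": "apply_moves", "kwargs": {
  "rows": [
    {"hand":-1,"delta_pos":[0,0.5,0],"yaw":0},
    {"hand":-1,"delta_pos":[0,1,0],"yaw":0},
    {"hand":-1,"delta_pos":[0,1,0],"yaw":0}
  ]
}}

```text
clock: 15.63
position: [485.7, 134.5, 61.1]
ee_rot: [0.999, -0.036, 0.001, -0.002]
contact_force: [-3.8, 7.8, 5.1]
gripper_width: 10.3
grasp_force: 60.8
```

Call:
{"fn": "apply_moves", "kwargs": {
  "rows": [
    {"hand":-1,"delta_pos":[0,0.4,0],"yaw":0},
    {"hand":-1,"delta_pos":[0,0.7,0],"yaw":0},
    {"hand":-1,"delta_pos":[0,0.7,0],"yaw":0}
  ]
}}

```text
clock: 15.88
position: [485.7, 134.4, 61.1]
ee_rot: [0.999, -0.036, 0.002, -0.002]
contact_force: [-4.2, 9.9, 4.6]
gripper_width: 10.3
grasp_force: 60.8
```

```bash
python3 - <<'E'
from h import *
s=read_state(); print(s['position'],s['contact_force'],s['wrist_torque'],s['joints'].round(2))
d=snap('wrist','w9.png')
cv2.imwrite('pics/w9c.png',cv2.resize(d['pixels'][120:320,180:512,::-1],(797,480),interpolation=cv2.INTER_CUBIC))
E
```

```text
[485.6667991  134.44555692  61.11830951] [-4.23312342  9.86362876  4.59686459] [ 2.78599936  1.29174606 -0.03777068] [ 0.59  0.42 -0.53 -0.   -0.62  0.91]
```

View pics/w9c.png

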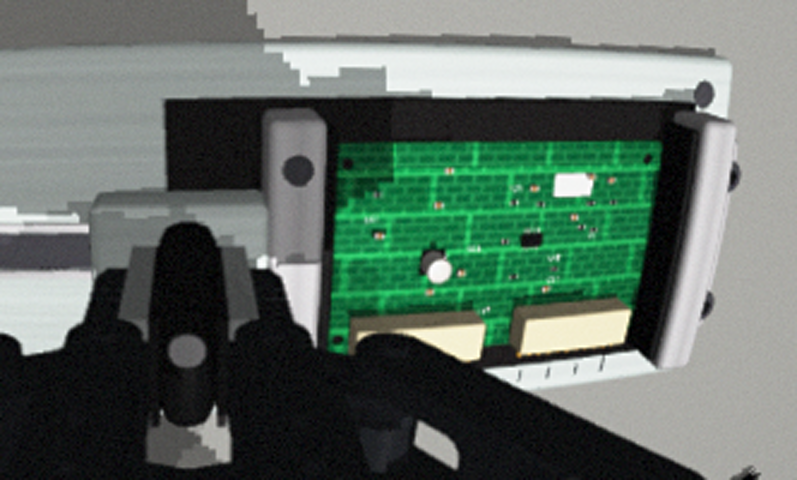

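Call:
{"fn": "apply_moves", "kwargs": {
  "rows": [
    {"hand":-1,"delta_pos":[0,0,0],"yaw":0.06},
    {"hand":-1,"delta_pos":[0,0,0],"yaw":0.16},
    {"hand":-1,"delta_pos":[0,0,0],"yaw":0.26},
    {"hand":-1,"delta_pos":[0,0,0],"yaw":0.36},
    {"hand":-1,"delta_pos":[0,0,0],"yaw":0.46},
    {"hand":-1,"delta_pos":[0,0,0],"yaw":0.56},
    {"hand":-1,"delta_pos":[0,0,0],"yaw":0.66},
    {"hand":-1,"delta_pos":[0,0,0],"yaw":0.7},
    {"hand":-1,"delta_pos":[0,0,0],"yaw":0.7}
  ]
}}

```text
clock: 16.68
position: [485.2, 133.6, 61.1]
ee_rot: [0.926, -0.377, 0.0, -0.002]
contact_force: [-3.7, 6.5, 6.2]
gripper_width: 10.2
grasp_force: 61.0
```

```bash
python3 - <<'E'
from h import *
s=read_state(); print(s['clock'],s['position'],s['contact_force'],s['wrist_torque'],s['joints'].round(2))
E
```

```text
16.6833 [485.22108492 133.57307956  61.0959136 ] [-3.66781974  6.50343011  6.19506271] [ 1.9247589   1.1372313  -0.05492039] [ 0.59  0.42 -0.53 -0.   -0.62  0.21]
```

Call:
{"fn": "apply_moves", "kwargs": {
  "rows": [
    {"hand":-1,"delta_pos":[0,0,0],"yaw":0.06},
    {"hand":-1,"delta_pos":[0,0,0],"yaw":0.16},
    {"hand":-1,"delta_pos":[0,0,0],"yaw":0.26},
    {"hand":-1,"delta_pos":[0,0,0],"yaw":0.36},
    {"hand":-1,"delta_pos":[0,0,0],"yaw":0.46},
    {"hand":-1,"delta_pos":[0,0,0],"yaw":0.56},
    {"hand":-1,"delta_pos":[0,0,0],"yaw":0.62},
    {"hand":-1,"delta_pos":[0,0,0],"yaw":0.62}
  ]
}}

```text
clock: 17.35
position: [484.5, 133.2, 61.1]
ee_rot: [0.767, -0.642, -0.0, -0.001]
contact_force: [-6.7, 7.6, 7.1]
gripper_width: 10.1
grasp_force: 61.3
```

```bash
cat > st.py <<'E'
from h import *
s=read_state(); T=R.from_quat(s['ee_rot']).as_matrix(); a=np.degrees(np.arctan2(T[1,1],T[0,1]))%360
print(s['clock'],s['position'],s['contact_force'].round(1),s['wrist_torque'].round(3),'turned',np.radians(266.7-a).round(3),s['joints'].round(2)[5])
E
python3 st.py
```

```text
17.35 [484.47570302 133.1715576   61.08983931] [-6.7  7.6  7.1] [ 1.872  1.724 -0.022] turned 1.336 -0.41
```

Call:
{"fn": "apply_moves", "kwargs": {
  "rows": [
    {"hand":-1,"delta_pos":[0,0,0],"yaw":0.03},
    {"hand":-1,"delta_pos":[0,0,0],"yaw":0.06},
    {"hand":-1,"delta_pos":[0,0,0],"yaw":0.06}
  ]
}}

```text
clock: 17.6
position: [484.4, 133.1, 61.1]
ee_rot: [0.748, -0.664, -0.0, -0.001]
contact_force: [-5.8, 6.8, 8.2]
gripper_width: 10.5
grasp_force: 61.3
```

```bash
python3 st.py
```

```text
17.6 [484.36657096 133.14679793  61.07017984] [-5.8  6.8  8.2] [ 1.917  1.764 -0.092] turned 1.395 -0.47
```

Call:
{"fn": "apply_moves", "kwargs": {
  "rows": [
    {"hand":-1,"delta_pos":[0,0,0],"yaw":0.03},
    {"hand":-1,"delta_pos":[0,0,0],"yaw":0.05},
    {"hand":-1,"delta_pos":[0,0,0],"yaw":0.05}
  ]
}}

```text
clock: 17.85
position: [484.4, 133.2, 61.1]
ee_rot: [0.733, -0.681, -0.0, -0.0]
contact_force: [-6.5, 6.6, 7.4]
gripper_width: 10.2
grasp_force: 63.0
```

```bash
python3 st.py
```

```text
17.85 [484.44644422 133.15679746  61.08427433] [-6.5  6.6  7.4] [1.932 1.843 0.968] turned 1.44 -0.52
```

Call:
{"fn": "apply_moves", "kwargs": {
  "rows": [
    {"hand":-1,"delta_pos":[0,0,0],"yaw":0.03},
    {"hand":-1,"delta_pos":[0,0,0],"yaw":0.05},
    {"hand":-1,"delta_pos":[0,0,0],"yaw":0.05}
  ]
}}

```text
clock: 18.1
position: [484.5, 133.2, 61.1]
ee_rot: [0.717, -0.698, 0.0, -0.0]
contact_force: [-6.4, 6.4, 7.3]
gripper_width: 9.8
grasp_force: 76.2
```

```bash
python3 st.py
```

```text
18.1 [484.468687   133.16711465  61.11249761] [-6.4  6.4  7.3] [1.949 1.874 1.589] turned 1.486 -0.57
```

Call:
{"fn": "apply_moves", "kwargs": {
  "rows": [
    {"hand":-1,"delta_pos":[0,0,0],"yaw":-0.05},
    {"hand":-0.2,"delta_pos":[0,0,0],"yaw":-0.05},
    {"hand":-0.2,"delta_pos":[0,0,0],"yaw":-0.05},
    {"hand":-0.2,"delta_pos":[0,0,0],"yaw":-0.05},
    {"hand":-0.2,"delta_pos":[0,0,0],"yaw":-0.05},
    {"hand":-0.2,"delta_pos":[0,0,-10],"yaw":-0.05},
    {"hand":-0.2,"delta_pos":[0,0,-40],"yaw":-0.05},
    {"hand":-0.2,"delta_pos":[0,0,-80],"yaw":-0.05},
    {"hand":-0.2,"delta_pos":[0,0,-100],"yaw":-0.05},
    {"hand":-0.2,"delta_pos":[0,0,-100],"yaw":-0.05},
    {"hand":-0.2,"delta_pos":[0,0,-100],"yaw":-0.05}
  ]
}}

```text
clock: 19.02
position: [485.2, 131.9, 161.5]
ee_rot: [0.731, -0.683, 0.0, -0.001]
contact_force: [-0.5, -0.6, -1.3]
gripper_width: 34.1
grasp_force: 0.0
```

```bash
python3 st.py; python3 - <<'E'
from h import *
d=snap('wrist','w10.png')
E
```

```text
19.0167 [485.19571532 131.88083755 161.51020327] [-0.5 -0.6 -1.3] [-0.012  0.046 -0.022] turned 1.445 -0.52
```

View pics/w10.png

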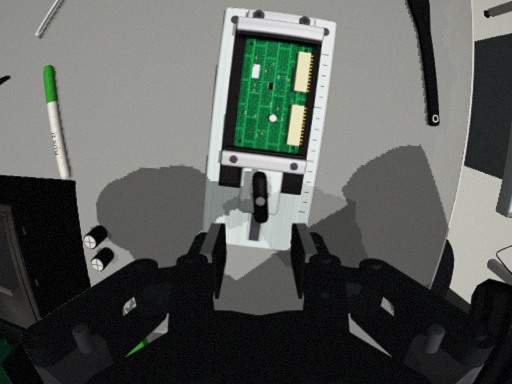

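The wrist picture shows the long board (rows 38–152) against both jaws. The knob bar (rows 172–222, column 260) is turned to lie nearly along the fixture's y, and the gripper is clear.

```bash
python3 -c "
from bench import workorder; print(workorder.job_done())"
```

```text
the job is handed in; nothing more can be done
None
```

The long board is clamped flat against the fixed jaw and locked, with the wing knob turned to its stop; the gripper has let go and is clear, and I handed the job in at about 19 s.

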